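Prime a clamped spray bottle and hand it over

ROBOT

A 6-joint arm with a two-finger parallel gripper is mounted at the origin on the work surface. World frame = base frame: x ahead of the robot, y to its left, z up, the work surface at z = 0. Lengths are in mm, angles in rad, forces in N, time in s.
With the tool pointing down it reaches from about 275 to 1000 mm from the base axis. Payload 8.4 kg.
Tool frame: the origin (TCP) lies between the finger pads; the fingertips stand 22 mm ahead of it and the grasp point (between the pads) lies 3 mm ahead of it; z points along the fingers, y is the line along which they close (so a half turn about z gives the same grasp; the last joint's range is limited). The gripper opens to 85 mm and grips with 20 to 120 N. Pads are 22 mm wide; open, the fingers measure 114 mm over their backs; the gripper's body (76 mm by 85 mm) begins 54 mm behind the grasp point. The pads swing forward as they close: fully open they stand 13 mm farther back than shut.
Start: joints at [1.333, 0.353, 1.633, -0, 1.155, -0.002], TCP at [146.011, 607.708, 253.281] pointing down, gripper open.
Joint ranges: [-2.63, 2.63], [-0.92, 2.1], [0.06, 2.66], [-1.3, 4.44], [0, 2.69], [-3.02, 3.02]. Speed limits (rad/s): [2.22, 2.22, 2.79, 3.14, 3.14, 3.14].

INTERFACE

Orientations are given as [roll, pitch, yaw] about the fixed x, y, z axes, in that order (R = Rz(yaw) Ry(pitch) Rx(roll)).
In Python, from rig import r, grab_frame gives the robot as it stands.
- The arm moves only by the shell command python3 -m inch 'ROWS' [FORCE]. ROWS is JSON, a list of rows, each a list of 7 numbers: the turn, a rotation vector about the tool's x, y, z as a fraction of full scale, then the shift along the tool's x, y, z as a fraction of full scale, then the closure, from 0 (fully open) to 1 (shut). In form: [[rx, ry, rz, dx, dy, dz, fingers], ...]. A call has 1 to 8 rows; each row shifts and turns the commanded pose from where the row before left it, along the tool's axes as they then stand; what a row does not reach is not made up. Full scale, the value 1, is 2.5 cm for a shift and pi rad for a turn. A row lasts 1/12 s, in which the tool goes at most 41.7 mm and 7.16 degrees, less where a joint would pass 70% of its speed; a pose out of reach is approached as far as the arm can. A call with a number of a shift or a turn outside -1 to 1 is refused whole. A call with a gripper value outside its range is refused whole. The fingers move at their own pace and stop on an object; FORCE is the grip in N (left out, the last holds). Time passes only in rows, so rows that do not move let the fingers close. It gives the time, the measured TCP pose, the force, the opening and the grip force at its end, in the units of the state.
- r.sense(): the state, without advancing time (a new reading comes with each control period).
- grab_frame(name): name is "side" or "top" or "wrist"; returns a dict with "pixels" (384x512x3 uint8, red, green, blue), "z_map" (384x512 float32, mm along the optical axis (not along the pixel's ray), 0 where there is no reading), "vertical_fov" (degrees; the focal length in pixels is half the picture's height over the tangent of half this angle, whatever the lens; pixels are square), "cx", "cy" (the principal point, pixels), "cam_to_world" (4x4, takes a point from camera to world coordinates). Camera axes: x right, y down, z forward; pixel columns grow to the right and rows downward; lengths in mm; the calibration is good to about 2 mm. The wrist camera is an equidistant fisheye: a pixel r from the principal point sees the ray r / f radians off the axis. A picture is of the moment at which its call begins.
- r.sign_off(): hands the job in; it is judged then, once.
The state is a dict: "clock": time; "qpos": joint angles; "qvel": joint speeds; "joint_efforts": joint torques, N m; "eef_pos": TCP position; "tcp_rot": TCP orientation; "contact_force": force on the tool from outside, world axes, zero at the start; "wrist_torque": the same for the moment, N m; "opening": opening from 0.0 (shut) to 1.0 (fully open); "grasp_force": force on a finger pad.
Only numpy, scipy, OpenCV 4.12 (cv2) and the standard library are available. Lean on these libraries where they do the work, as an engineer would, in place of code of your own. Each camera call takes 0.05 s, during which the arm holds its last target. There are 200 camera calls.

TASK

At the pharmacy counter, prime the new spray bottle while the leaning clamp still holds it: press its blue nozzle cap all the way down to its stop for a moment, firmly enough to feel the end but without ramming it, and let it spring back up. Then slide the red jaw fully open, leave it open, and only then lift the bottle out and set it down gently, standing upright, in the empty half of the yellow tray. Leave everything else on the counter where it is.

Things in the scene. Friction and masses are not known exactly. Their poses are not given: they have to be found in the camera images.
- bottle: white square spray bottle, green label, 0.28 kg (varies), loose in the clamp, its axis leaning 0.38 rad from vertical with the top towards the clamp's -x. Origin: centre of underside, z along its axis. Body 56 x 56 mm to z = 72 mm (flat shoulder), square collar 36 x 36 mm from z = 72 to 103 mm (grasp it here, across its y faces), thin neck, blue nozzle cap
- nozzle (a joint): how far the nozzle cap is pressed along the bottle's axis: 0 = up, 0.012 m = at its stop. Sprung: about 3 N to start, 9 N at the stop
- nozzle_top (a point): centre of the top of the blue nozzle cap, a disc 32 mm wide and 9 mm thick, 126 mm along the bottle's axis from its underside when up; a short spout points along the bottle's +x to 26 mm from the axis. Axes as the bottle's
- bottle_collar (a point): point on the bottle's axis at 94 mm from its underside, inside the square collar (32 mm below the cap's top). Axes as the bottle's
- clamp: leaning bottle clamp fixed to the counter: base 130 x 240 mm, bed tilted 0.38 rad about its y axis. Origin: on the counter below the seat; x away from the robot, y along the jaw's slide, base from y = -64 to +176 mm. Against the bottle: blue fixed jaw at -y (to 60 mm above the seat), front stop at -x (to 50 mm), back stop at +x (to 20 mm)
- seat_point (a point): point of the clamp where the centre of the bottle's underside sits, 48 mm above the counter; axes as the clamp's (not leaning). The bottle stands here on a black sprung cushion that gives by up to 8 mm along the bottle's axis when the cap is pressed, so the cap's stop lies deeper than poses at rest tell and must be felt
- jaw (a joint): opening of the red sliding jaw along the clamp's +y: 0 = shut, 0.045 m = fully open; stiff (about 4 N), stays where it is left. Its plate, 16 mm thick, reaches 83 mm above the seat along the bottle's axis; when shut its lip hooks over the bottle's shoulder and the bottle cannot be lifted
- jaw_handle (a point): centre of the top end of the jaw's upright black handle, 14 mm thick along the clamp's y and 32 mm wide, 108 mm from the bottle's axis along y when shut; it leans as the bottle does and stands free for the top 84 mm. Axes as the bottle's in the clamp (z along the handle)
- tray: yellow open tray 150 (x) x 220 (y) x 35 mm, walls and floor 5 mm, fixed to the counter; a wall across the middle makes two halves, each 140 x 102 mm inside. Origin: centre of its underside
- empty_half (a point): centre of the floor of the tray's empty half (its +y half), 5 mm above the counter; axes as the tray's
- tray_carton: bystander: medicine carton 100 x 70 x 55 mm, white with a red band, in the other half of the tray. Origin: centre of its underside
- carton_a: bystander: medicine carton 60 x 150 x 50 mm, white with a blue band. Origin: centre of its underside
- carton_b: bystander: medicine carton 70 x 130 x 60 mm, white with a green band. Origin: centre of its underside
- carton_c: bystander: medicine carton 50 x 160 x 45 mm, white with an orange band. Origin: centre of its underside
- stapler: bystander: black stapler 150 x 36 x 41 mm. Origin: centre of its underside
- stamp: bystander: dark wooden hand stamp, 44 mm wide, 82 mm tall. Origin: centre of its underside
- sanitizer: bystander: clear round hand-gel pump bottle, 68 mm wide, 188 mm tall; not the one to press. Origin: centre of its underside

How it is judged:
By the outcome, as a careful person would: the job done as asked, in the order asked, and still so for the second after the job is handed in, with the robot touching nothing.
It also fails if it takes over 72 s, if anything falls off the work surface, if the arm or the gripper's body presses on something with over 40 N, if the wrist force passes 120 N, or if a joint passes its speed limit or range.

## Working session

There is one attempt and no reset: what is moved stays moved. The work goes in short steps, Python scripts to look and compute and a shell command to move; the robot and the scene stay as the last step left them, time stands still between calls to the robot, and variables do not carry over. Pictures are saved under pics/ and viewed, at most 10 in all, crops included, and the job is handed in when it is done.

```bash
ls; mkdir -p pics
cat > h.py <<'E'
import numpy as np, cv2
from rig import r, grab_frame
def pts(f):
    H,W=f["z_map"].shape; F=H/2/np.tan(np.radians(f["vertical_fov"])/2)
    v,u=np.mgrid[:H,:W]; z=f["z_map"]
    P=np.stack([(u-f["cx"])/F*z,(v-f["cy"])/F*z,z],-1)
    T=np.array(f["cam_to_world"]); P=P@T[:3,:3].T+T[:3,3]; P[z<=0]=np.nan
    return P
E
python3 - <<'E'
from h import *
print(r.sense())
a=[]
for n in("top","side"):
    f=grab_frame(n); np.savez(n+".npz",pix=f["pixels"],P=pts(f),T=np.array(f["cam_to_world"]))
    cv2.imwrite(f"pics/{n}0.png",cv2.resize(f["pixels"][:,:,::-1],(768,576)))
    print(n,np.round(f["cam_to_world"],3).tolist(),f["vertical_fov"])
E
```

```text
pics
{'clock': 0.0, 'qpos': array([ 1.33258787e+00,  3.53601477e-01,  1.63416190e+00, -1.40552866e-06,
        1.15519298e+00, -2.38136265e-03]), 'qvel': array([ 0.00033462, -0.00070788,  0.00082   , -0.00120182,  0.00017335,
        0.00046945]), 'joint_efforts': array([-6.63008677e-05, -6.05237961e+01, -3.42074597e+01, -1.17355635e-04,
        9.57433978e-03, -5.11272134e-06]), 'eef_pos': array([145.91069112, 607.25904545, 252.57892542]), 'tcp_rot': array([-3.14022894e+00, -1.96238809e-06,  2.90576612e+00]), 'contact_force': array([ 0.00254462,  0.33594841, -0.30210319]), 'wrist_torque': array([ 0.05699565, -0.0002975 ,  0.0506882 ]), 'grasp_force': 0.0, 'opening': 1.0015907649949485}
top [[0.02, -0.993, 0.113, 436.461], [-0.999, -0.015, 0.04, -93.49], [-0.038, -0.114, -0.993, 998.555], [0.0, 0.0, 0.0, 1.0]] 55.59508234856403
side [[0.812, -0.435, 0.389, -24.405], [-0.584, -0.606, 0.541, -871.821], [0.0, -0.666, -0.746, 1229.487], [0.0, 0.0, 0.0, 1.0]] 43.40325829023152
```

View pics/top0.png

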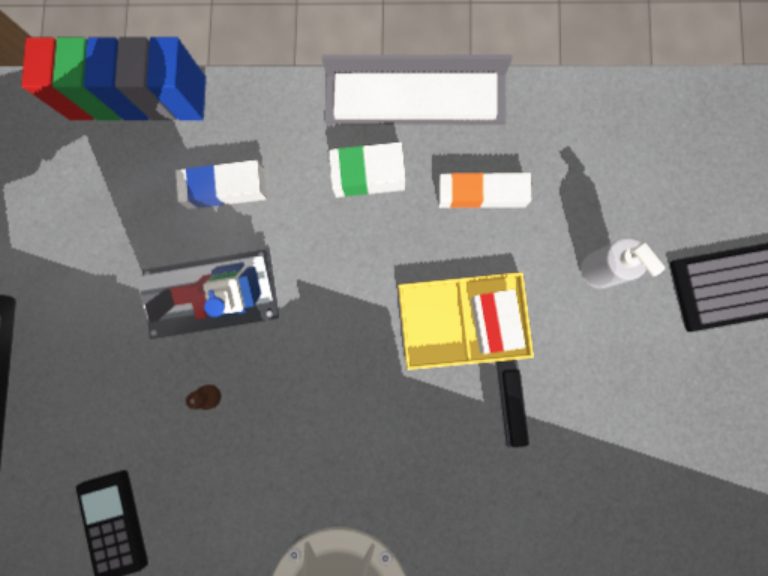

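View pics/side0.png

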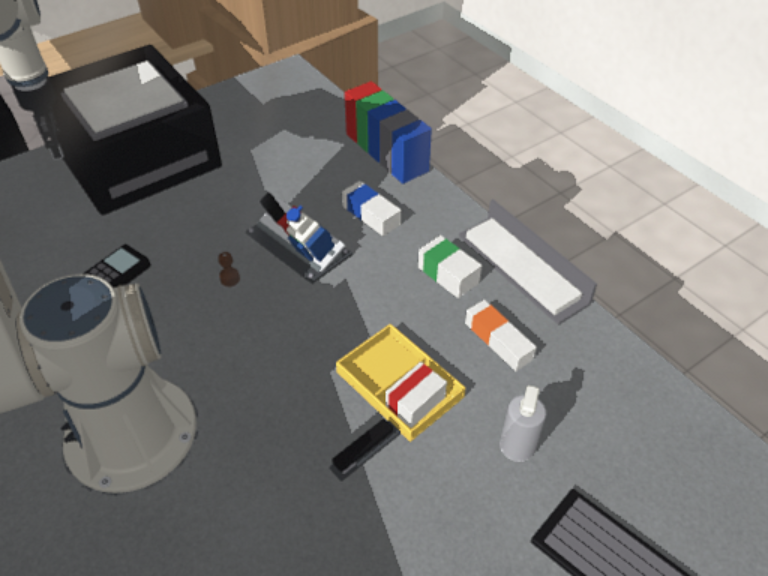

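The top view shows the clamp around (210,295), with the blue cap at (214,306) and the black handle at (160,303) on its +y side. The tray is centred near (465,322) with its empty half at (432,325). The side view agrees, and the stamp stands near the clamp.

Run:
```python
from h import *
for n in("top","side"):
    d=np.load(n+".npz"); p=d["pix"].astype(int); P=d["P"]; hsv=cv2.cvtColor(d["pix"],cv2.COLOR_RGB2HSV)
    Z=P[...,2]; print(n)
    H,S,V=[hsv[...,i].astype(int) for i in range(3)]
    # tray
    m=(H>20)&(H<35)&(S>120)&(Z>-10)&(Z<60)
    rim=m&(abs(Z-35)<5)
    q=P[rim]; print("tray rim",rim.sum(),np.median(q[:,2]),cv2.minAreaRect(q[:,:2].astype(np.float32)), "floor z",np.nanmedian(P[m&(Z<20)][:,2]))
    # clamp region
    c0=np.nanmean(q[:,:2],0)
    reg=(P[...,0]>350)&(P[...,0]<620)&(P[...,1]>120)&(P[...,1]<480)
    print("counter z",np.nanmedian(P[...,2][reg&(Z<8)]))
    b=reg&(Z>4)&(Z<60); q=P[b]; print("clamp low",b.sum(),cv2.minAreaRect(q[:,:2].astype(np.float32)))
    cap=reg&(H>100)&(H<130)&(S>150)&(Z>125); q=P[cap]; print("cap",cap.sum(),q.mean(0),q.max(0),q.min(0))
    hd=reg&(V<70)&(Z>70); q=P[hd]; print("handle",hd.sum(),q.mean(0),q.max(0),q.min(0))
    for zz in range(10,200,10): 
        s=reg&(abs(Z-zz)<5); 
        if s.any(): print(zz,s.sum(),np.round(P[s].min(0)[:2]),np.round(P[s].max(0)[:2]))
d=np.load("top.npz")
cv2.imwrite("pics/crop1.png",np.hstack([cv2.resize(d["pix"][155:235,85:195,::-1],(770,560),interpolation=cv2.INTER_CUBIC)]))
```

```text
top
tray rim 617 35.14834427786673 ((490.3872375488281, -213.11048889160156), (149.4833526611328, 219.27096557617188), 6.599292278289795) floor z 6.2756943596362476
counter z 0.6105237901423948
clamp low 2824 ((484.908935546875, 300.2303771972656), (358.579345703125, 269.5882568359375), 89.99281311035156)
cap 136 [497.92886517 189.63793324 165.9038452 ] [519.48937827 203.76753877 175.0607282 ] [483.36547994 175.09973141 158.11649526]
handle 263 [482.51965852 291.19605534 109.18428651] [531.08871305 309.97030713 144.9392588 ] [351.46390161 163.49724314  70.20128919]
10 1302 [351. 121.] [620. 480.]
20 254 [352. 133.] [609. 374.]
30 121 [350. 136.] [576. 364.]
40 473 [351. 142.] [599. 373.]
50 408 [507. 146.] [598. 371.]
60 179 [350. 150.] [583. 315.]
70 104 [351. 148.] [579. 311.]
80 198 [351. 146.] [574. 310.]
90 81 [491. 147.] [563. 312.]
100 149 [488. 148.] [559. 308.]
110 205 [482. 152.] [557. 310.]
120 262 [481. 155.] [551. 307.]
130 196 [476. 171.] [542. 310.]
140 114 [476. 171.] [530. 309.]
150 63 [506. 174.] [525. 210.]
160 66 [483. 175.] [511. 203.]
170 99 [490. 174.] [522. 20
[... 429 characters left out ...]
 [479.67714614 169.15346789 156.4242862 ]
handle 153 [488.56627157 291.92798556 106.51584547] [524.25912819 310.02033569 141.25766855] [350.45873739 184.86897288  70.2413497 ]
10 596 [350. 120.] [620. 476.]
20 295 [350. 131.] [606. 363.]
30 104 [351. 135.] [580. 359.]
40 113 [500. 138.] [595. 374.]
50 80 [495. 144.] [593. 368.]
60 59 [351. 146.] [578. 305.]
70 72 [350. 145.] [570. 306.]
80 100 [351. 146.] [570. 307.]
90 66 [485. 146.] [557. 303.]
100 114 [479. 146.] [556. 304.]
110 127 [477. 150.] [549. 301.]
120 95 [474. 163.] [545. 303.]
130 61 [471. 167.] [540. 310.]
140 64 [477. 168.] [526. 309.]
150 19 [481. 176.] [521. 196.]
160 48 [478. 169.] [512. 205.]
170 28 [480. 169.] [519. 200.]
```

View pics/crop1.png

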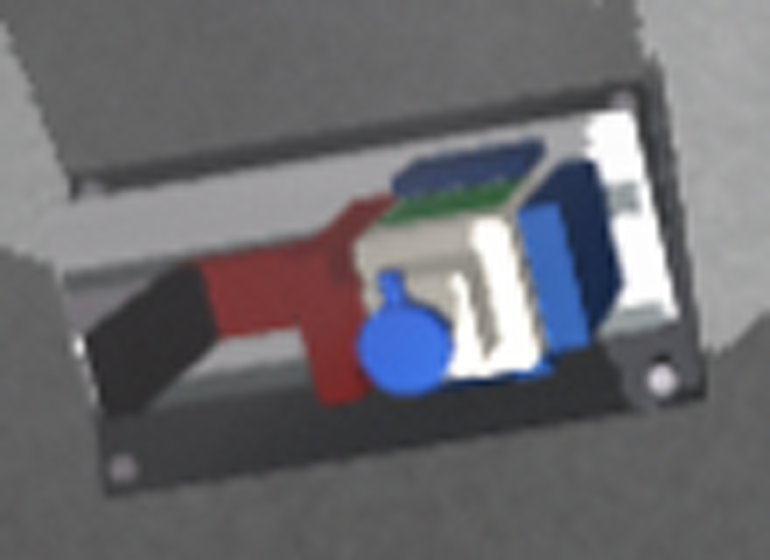

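The crop shows the cap disc at (405,345), with its spout pointing up in the image (+x), and the handle top at about (110,375). The base corners are near (75,180), (655,70), (705,395) and (105,490), so the clamp is turned about 8–9°.

```bash
cat >> h.py <<'E'
from scipy.spatial.transform import Rotation as Ro
def plan(target, Rt):
    "shift (in present tool axes, fraction units) and rotvec/pi to target"
    s=r.sense(); R=Ro.from_euler("xyz",s["tcp_rot"])
    d=R.inv().apply(np.array(target)-s["eef_pos"]); w=(R.inv()*Rt).as_rotvec()
    print("t",round(s["clock"],2),"pos",np.round(s["eef_pos"],1),"shift/25",np.round(d/25,3),"rot/pi",np.round(w/np.pi,4),"F",np.round(s["contact_force"],1))
    # shift expressed in target tool axes (if turning done first)
    print(" in target axes/25",np.round(Rt.inv().apply(np.array(target)-s["eef_pos"])/25,3))
E
python3 - <<'E'
from h import *
d=np.load("top.npz"); P=d["P"]; pix=d["pix"]
f=grab_frame("top"); F=192/np.tan(np.radians(f["vertical_fov"])/2); T=np.array(f["cam_to_world"])
def ray(u,v,z):
    k=T[:3,:3]@np.array([(u-f["cx"])/F,(v-f["cy"])/F,1]); return T[:3,3]+k*(z-T[2,3])/k[2]
c=[(85+x/7-.5,155+y/7-.5) for x,y in[(75,180),(655,70),(705,395),(105,490)]]
for u,v in c: print("depth z near",np.round(P[int(v)-1:int(v)+3,int(u)-1:int(u)+3,2],0).tolist())
W=np.array([ray(u,v,11) for u,v in c]); print(W.round(1).tolist())
for a,b in((0,1),(3,2)): e=W[a]-W[b]; print("len",np.linalg.norm(e),"yaw",np.arctan2(-e[0],e[1]))
for a,b in((0,3),(1,2)): e=W[a]-W[b]; print("len",np.linalg.norm(e),"yaw",np.arctan2(e[1],e[0]))
for n in("top","side"):
    d=np.load(n+".npz"); P=d["P"]; hsv=cv2.cvtColor(d["pix"],cv2.COLOR_RGB2HSV)
    H,S,V=[hsv[...,i].astype(int) for i in range(3)]
    R=Ro.from_euler("xyz",[0,-.38,.14])
    cap=(P[...,0]>450)&(P[...,0]<540)&(P[...,1]>150)&(P[...,1]<220)&(H>100)&(H<130)&(S>150)&(P[...,2]>140)
    q=R.inv().apply(P[cap]); zt=np.percentile(q[:,2],[5,25,50,75,95]); print(n,"cap bottle z",zt.round(1), "x",np.percentile(q[:,0],[1,5,50,95,99]).round(1),"y",np.percentile(q[:,1],[1,5,50,95,99]).round(1))
    dd=q[abs(q[:,2]-zt[2])<4]; A=np.c_[dd[:,:2],np.ones(len(dd))]
    co=np.linalg.lstsq(A,dd[:,2],rcond=None)[0]; print("plane slope in bottle frame",co.round(3))
    # disc: centre y = mid y; centre x = xmin+16
    cb=np.array([np.percentile(dd[:,0],1)+15.5,(np.percentile(dd[:,1],1)+np.percentile(dd[:,1],99))/2,zt[2]]); top=R.apply(cb); print("nozzle_top",top.round(1),"-> seat",(top-R.apply([0,0,126])).round(1))
    hd=(P[...,0]>440)&(P[...,0]<545)&(P[...,1]>255)&(P[...,1]<330)&(V<75)&(P[...,2]>60)
    q=R.inv().apply(P[hd]); print("handle rel. to cap, bottle frame: min",np.percentile(q-cb,2,axis=0).round(1),"max",np.percentile(q-cb,98,axis=0).round(1))
E
```

```text
depth z near [[2.0, 2.0, 9.0, 12.0], [-1.0, 7.0, 11.0, 9.0], [3.0, 13.0, 12.0, 13.0], [-2.0, 10.0, 15.0, nan]]
depth z near [[1.0, 4.0, 2.0, 0.0], [-0.0, -2.0, 3.0, -0.0], [-1.0, 1.0, 3.0, -1.0], [11.0, 14.0, 7.0, 0.0]]
depth z near [[11.0, 6.0, -1.0, -0.0], [9.0, 10.0, 0.0, 1.0], [15.0, 9.0, -3.0, -1.0], [1.0, 2.0, -0.0, -2.0]]
depth z near [[2.0, 0.0, 11.0, 10.0], [2.0, 1.0, 10.0, 13.0], [-2.0, 0.0, 9.0, 7.0], [1.0, -1.0, 1.0, 0.0]]
[[572.5, 378.6, 11.0], [619.8, 147.7, 11.0], [491.4, 122.6, 11.0], [450.0, 358.1, 11.0]]
len 235.6321535088049 yaw 0.2021162793007051
len 239.1390263332243 yaw 0.17376166396809128
len 124.20049225468239 yaw 0.16521026416422752
len 130.9009508917443 yaw 0.19316314984284208
top cap bottle z [-40.8 -39.8 -38.8 -37.5 -36.4] x [528.3 530.2 543.4 559.9 566.4] y [104.4 106.  118.4 129.9 132.1]
plane slope in bottle frame [-8.0000e-03  2.0000e-03 -3.4495e+01]
nozzle_top [497.8 189.6 165.7] -> seat [544.1 196.1  48.7]
handle rel. to cap, bottle frame: min [ -18.8  104.3 -107.4] max [ 11.1 116.8 -26.6]
side cap bottle z [-44.7 -40.6 -38.9 -37.2 -35. ] x [527.  528.1 540.7 559.3 562.8] y [ 98.9 102.5 117.2 128.5 130.8]
plane slope in bottle frame [-0.06  -0.014 -4.497]
nozzle_top [497.1 186.6 165.1] -> seat [543.3 193.1  48.1]
handle rel. to cap, bottle frame: min [ -23.8  104.1 -107.9] max [  6.9 116.8 -25.5]
```

```bash
cat >> h.py <<'E'
B=Ro.from_euler("xyz",[0,-.38,.18]); a=B.apply([0,0,1]); yc=B.apply([0,1,0])
RT=B*Ro.from_rotvec([np.pi,0,0])*Ro.from_rotvec([0,0,np.pi])
top=np.array([497.5,188.5,165.2])
E
python3 - <<'E'
from h import *
plan(top+a*(22+50),RT)
E
```

```text
t 0.15 pos [145.9 607.4 252.7] shift/25 [-16.611 -13.437   0.84 ] rot/pi [-0.0255 -0.1193 -0.1307] F [ 0.5 -0.4  0.3]
 in target axes/25 [ -8.764 -19.002   4.39 ]
```

```bash
python3 -m inch '[[-0.0042,-0.0199,-0.0218,0,0,0,1],[-0.0042,-0.0199,-0.0218,0,0,0,1],[-0.0043,-0.0199,-0.0218,0,0,0,1],[-0.0043,-0.0199,-0.0218,0,0,0,1],[-0.0043,-0.0199,-0.0218,0,0,0,1],[-0.0042,-0.0198,-0.0217,0,0,0,1]]'
python3 -m inch '[[0,0,0,-0.438,-0.95,0.22,1],[0,0,0,-0.438,-0.95,0.22,1],[0,0,0,-0.438,-0.95,0.22,1],[0,0,0,-0.438,-0.95,0.22,1],[0,0,0,-0.438,-0.95,0.22,1],[0,0,0,-0.438,-0.95,0.22,1],[0,0,0,-0.438,-0.95,0.22,1],[0,0,0,-0.438,-0.95,0.22,1]]'
python3 -m inch '[[0,0,0,-0.438,-0.95,0.22,1],[0,0,0,-0.438,-0.95,0.22,1],[0,0,0,-0.438,-0.95,0.22,1],[0,0,0,-0.438,-0.95,0.22,1],[0,0,0,-0.438,-0.95,0.22,1],[0,0,0,-0.438,-0.95,0.22,1],[0,0,0,-0.438,-0.95,0.22,1],[0,0,0,-0.438,-0.95,0.22,1]]'
python3 - <<'E'
from h import *
plan(top+a*(22+50),RT)
E
```

```text
clock: 0.65
eef_pos: [145.8, 607.9, 253.3]
tcp_rot: [3.141, 0.383, -2.958]
contact_force: [0.1, -0.5, 1.0]
opening: 0.139
grasp_force: 0.0
clock: 1.32
eef_pos: [276.6, 437.1, 244.6]
tcp_rot: [3.141, 0.38, -2.962]
contact_force: [0.9, -0.8, 0.2]
opening: -0.006
grasp_force: 0.0
clock: 1.98
eef_pos: [406.8, 267.7, 236.2]
tcp_rot: [3.141, 0.381, -2.962]
contact_force: [0.7, 0.3, -0.1]
opening: -0.002
grasp_force: 0.0
t 1.98 pos [406.8 267.7 236.2] shift/25 [-1.736 -3.765  0.87 ] rot/pi [ 0.0003  0.0002 -0.0001] F [ 0.7  0.3 -0.1]
 in target axes/25 [-1.736 -3.765  0.873]
```

Finish the approach, settle, and look with the wrist and side cameras.

```bash
python3 -m inch '[[0,0,0,-0.4,-0.85,0.2,1],[0,0,0,-0.4,-0.85,0.2,1],[0,0,0,-0.4,-0.85,0.2,1],[0,0,0,-0.3,-0.7,0.15,1],[0,0,0,-0.23,-0.51,0.12,1],[0,0,0,0,0,0,1],[0,0,0,0,0,0,1]]'
python3 - <<'E'
from h import *
plan(top+a*(22+50),RT)
f=grab_frame("wrist"); cv2.imwrite("pics/w1.png",cv2.resize(f["pixels"][:,:,::-1],(768,576)))
T=np.array(f["cam_to_world"]); F=192/np.tan(np.radians(f["vertical_fov"])/2); print(np.round(T,3).tolist(),F,f["cx"],f["cy"])
Z=f["z_map"]; v,u=np.mgrid[:384,:512]; dx=u-f["cx"]; dy=v-f["cy"]; rr=np.hypot(dx,dy)+1e-9; th=rr/F
Pc=np.stack([dx/rr*np.tan(th)*Z,dy/rr*np.tan(th)*Z,Z],-1); P=Pc@T[:3,:3].T+T[:3,3]; P[(Z<=0)|(th>1.4)]=np.nan
np.savez("wrist.npz",pix=f["pixels"],P=P)
hsv=cv2.cvtColor(f["pixels"],cv2.COLOR_RGB2HSV); m=(hsv[...,0]>100)&(hsv[...,0]<130)&(hsv[...,1]>150)&(P[...,2]>140)&(P[...,2]<185)&(abs(P[...,0]-500)<50)&(abs(P[...,1]-189)<40)
q=B.inv().apply(P[m]-top); print(m.sum(),np.percentile(q,[1,5,50,95,99],axis=0).round(1).T.tolist())
E
```

```text
clock: 2.57
eef_pos: [470.6, 184.4, 231.8]
tcp_rot: [3.14, 0.38, -2.964]
contact_force: [-0.2, -0.2, 0.3]
opening: 0.001
grasp_force: 0.0
t 2.57 pos [470.6 184.4 231.8] shift/25 [-0.022 -0.031 -0.002] rot/pi [ 0.0001 -0.     -0.0007] F [-0.2 -0.2  0.3]
 in target axes/25 [-0.022 -0.031 -0.002]
[[-0.178, 0.757, 0.629, 353.999], [0.984, 0.137, 0.114, 163.696], [0.0, 0.64, -0.769, 315.598], [0.0, 0.0, 0.0, 1.0]] 297.3186396354542 255.96691946124815 197.91214837663094
1502 [[-18.4, -16.8, -4.1, 9.9, 14.6], [-11.3, -9.2, 3.2, 15.0, 17.1], [-1.4, 0.5, 1.9, 2.9, 3.3]]
```

View pics/w1.png

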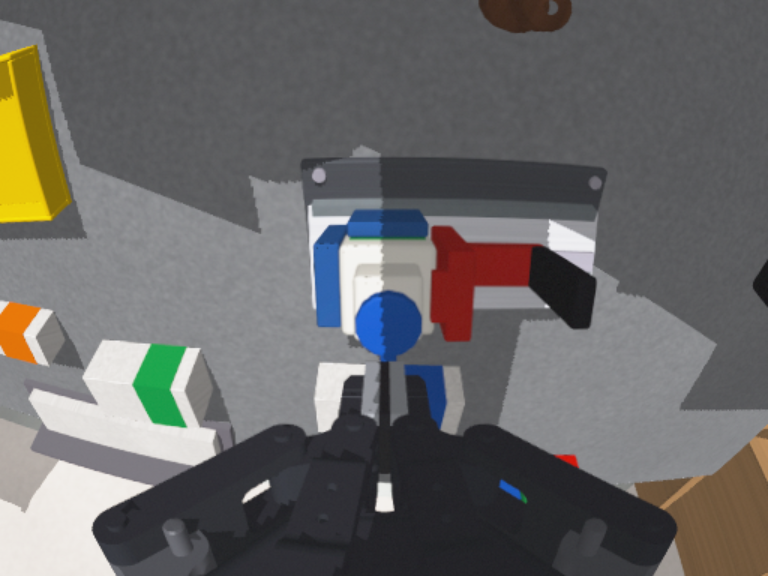

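The wrist view shows the cap at (388,323), about 1–2 mm towards +y of the finger midline (x=384), and the red jaw's handle at (565,285). I'll nudge sideways and come down to about 10 mm above the cap.

```bash
sed -i 's/^top=.*/top=np.array([497.5,188.5,165.2])+B.apply([-1,1.5,1])/' h.py
python3 -m inch '[[0,0,0,0.018,0.03,0.3,1],[0,0,0,0,0,0.4,1],[0,0,0,0,0,0.4,1],[0,0,0,0,0,0.3,1],[0,0,0,0,0,0.16,1],[0,0,0,0,0,0,1]]'
python3 -m inch '[[0,0,0,0,0,0.08,1],[0,0,0,0,0,0.08,1],[0,0,0,0,0,0.08,1],[0,0,0,0,0,0.08,1],[0,0,0,0,0,0.0,1]]'
python3 -m inch '[[0,0,0,0,0,0.08,1],[0,0,0,0,0,0.0,1],[0,0,0,0,0,0.0,1]]'
python3 -m inch '[[0,0,0,0,0,0.08,1],[0,0,0,0,0,0.0,1],[0,0,0,0,0,0.0,1]]'
```

```text
clock: 3.12
eef_pos: [483.9, 188.3, 194.0]
tcp_rot: [3.141, 0.378, -2.961]
contact_force: [-0.2, -0.3, 0.7]
opening: 0.001
grasp_force: 0.0
clock: 3.53
eef_pos: [487.2, 188.8, 188.1]
tcp_rot: [3.141, 0.38, -2.962]
contact_force: [0.7, 0.1, -0.1]
opening: -0.001
grasp_force: 0.0
clock: 3.78
eef_pos: [487.9, 189.0, 186.4]
tcp_rot: [3.14, 0.38, -2.962]
contact_force: [-0.5, -0.3, 0.1]
opening: -0.0
grasp_force: 0.0
clock: 4.03
eef_pos: [488.8, 189.2, 184.6]
tcp_rot: [3.14, 0.381, -2.962]
contact_force: [-1.1, -0.5, 2.4]
opening: -0.007
grasp_force: 1.5
```

```bash
for i in 1; do python3 -m inch '[[0,0,0,0,0,0.08,1],[0,0,0,0,0,0.0,1],[0,0,0,0,0,0.0,1]]' | sed -n 2,4p
python3 -m inch '[[0,0,0,0,0,0.08,1],[0,0,0,0,0,0.0,1],[0,0,0,0,0,0.0,1]]'| sed -n 2,4p
python3 -m inch '[[0,0,0,0,0,0.08,1],[0,0,0,0,0,0.0,1],[0,0,0,0,0,0.0,1]]'| sed -n 2,4p
python3 -m inch '[[0,0,0,0,0,0.08,1],[0,0,0,0,0,0.0,1],[0,0,0,0,0,0.0,1]]'| sed -n 2,4p; done
```

```text
eef_pos: [489.5, 189.3, 182.7]
tcp_rot: [3.14, 0.381, -2.962]
contact_force: [-1.3, -1.1, 3.8]
eef_pos: [490.2, 189.4, 180.8]
tcp_rot: [3.14, 0.381, -2.962]
contact_force: [-1.9, -0.5, 3.4]
eef_pos: [490.9, 189.6, 179.0]
tcp_rot: [3.14, 0.381, -2.962]
contact_force: [-1.9, 0.2, 5.3]
eef_pos: [491.7, 189.7, 177.1]
tcp_rot: [3.14, 0.381, -2.962]
contact_force: [-2.5, -0.6, 6.4]
```

```bash
python3 -m inch '[[0,0,0,0,0,0.08,1],[0,0,0,0,0,0.0,1],[0,0,0,0,0,0.0,1]]' | sed -n 2,4p
python3 -m inch '[[0,0,0,0,0,0.08,1],[0,0,0,0,0,0.0,1],[0,0,0,0,0,0.0,1]]'| sed -n 2,4p
python3 -m inch '[[0,0,0,0,0,0.06,1],[0,0,0,0,0,0.0,1],[0,0,0,0,0,0.0,1]]'| sed -n 2,4p
python3 -m inch '[[0,0,0,0,0,0.06,1],[0,0,0,0,0,0.0,1],[0,0,0,0,0,0.0,1]]'| sed -n 2,4p
```

```text
eef_pos: [492.4, 189.9, 175.3]
tcp_rot: [3.14, 0.381, -2.962]
contact_force: [-2.7, -0.7, 7.2]
eef_pos: [493.1, 190.0, 173.5]
tcp_rot: [3.14, 0.381, -2.962]
contact_force: [-2.8, -0.8, 6.8]
eef_pos: [493.7, 190.1, 172.2]
tcp_rot: [3.14, 0.381, -2.962]
contact_force: [-3.3, -0.9, 8.2]
eef_pos: [494.3, 190.2, 170.9]
tcp_rot: [3.14, 0.381, -2.962]
contact_force: [-3.6, -1.3, 9.2]
```

```bash
python3 -m inch '[[0,0,0,0,0,0.05,1],[0,0,0,0,0,0.0,1],[0,0,0,0,0,0.0,1]]' | sed -n 2,4p
python3 -m inch '[[0,0,0,0,0,0.05,1],[0,0,0,0,0,0.0,1],[0,0,0,0,0,0.0,1]]'| sed -n 2,4p
python3 -m inch '[[0,0,0,0,0,0.04,1],[0,0,0,0,0,0.0,1],[0,0,0,0,0,0.0,1]]'| sed -n 2,4p
python3 -m inch '[[0,0,0,0,0,0.04,1],[0,0,0,0,0,0.0,1],[0,0,0,0,0,0.0,1]]'| sed -n 2,4p
```

```text
eef_pos: [494.7, 190.3, 169.8]
tcp_rot: [3.14, 0.381, -2.962]
contact_force: [-5.4, -1.9, 10.5]
eef_pos: [495.2, 190.4, 168.8]
tcp_rot: [3.14, 0.381, -2.962]
contact_force: [-5.6, -2.4, 13.1]
eef_pos: [495.7, 190.5, 168.0]
tcp_rot: [3.14, 0.382, -2.962]
contact_force: [-6.7, -1.3, 14.3]
eef_pos: [496.2, 190.7, 167.7]
tcp_rot: [3.14, 0.382, -2.962]
contact_force: [-9.9, -2.2, 22.2]
```

The force rose along the spring to about 15 N and then jumped to 24 N, so the stop has been felt. I'll hold briefly, retract so the cap springs back, then move over the handle with the fingers open.

```bash
python3 -m inch '[[0,0,0,0,0,0,1],[0,0,0,0,0,0,1],[0,0,0,0,0,0,1],[0,0,0,0,0,0,1]]' | sed -n 2,4p
python3 -m inch '[[0,0,0,0,0,-0.1,1],[0,0,0,0,0,-0.1,1],[0,0,0,0,0,-0.2,1],[0,0,0,0,0,-0.3,1],[0,0,0,0,0,-0.3,1],[0,0,0,0,0,-0.4,1],[0,0,0,0,0,-0.4,1],[0,0,0,0,0,0,1]]' | sed -n 1,4p
python3 - <<'E'
from h import *
plan(top+B.apply([0,108,15]),RT)
f=grab_frame("top"); P=pts(f); hsv=cv2.cvtColor(f["pixels"],cv2.COLOR_RGB2HSV); H,S,V=[hsv[...,i].astype(int) for i in range(3)]
hd=(P[...,0]>440)&(P[...,0]<560)&(P[...,1]>255)&(P[...,1]<330)&(V<75)&(P[...,2]>60)
d=np.load("wrist.npz");Pw=d["P"];hw=cv2.cvtColor(d["pix"],cv2.COLOR_RGB2HSV)
hm=(Pw[...,0]>440)&(Pw[...,0]<560)&(Pw[...,1]>255)&(Pw[...,1]<330)&(hw[...,2]<75)&(Pw[...,2]>60)
for q in(P[hd],Pw[hm]): 
    q=B.inv().apply(q-top); print(len(q),np.percentile(q,[1,5,50,95,99],axis=0).round(1).T.tolist())
E
```

```text
eef_pos: [496.1, 190.7, 167.7]
tcp_rot: [3.14, 0.382, -2.962]
contact_force: [-11.9, -1.7, 22.0]
clock: 8.03
eef_pos: [479.3, 187.6, 210.0]
tcp_rot: [3.14, 0.382, -2.962]
contact_force: [0.7, 0.4, 0.0]
t 8.03 pos [479.3 187.6 210. ] shift/25 [0.039 4.285 1.297] rot/pi [ 0.0005  0.0007 -0.0001] F [0.7 0.4 0. ]
 in target axes/25 [0.035 4.287 1.291]
233 [[-13.4, -11.9, 2.9, 16.6, 17.0], [103.0, 103.5, 104.8, 113.6, 115.9], [-110.3, -106.2, -55.8, -30.5, -29.3]]
1557 [[-17.8, -17.5, -4.9, 10.5, 12.4], [105.3, 105.5, 106.5, 116.4, 118.2], [-110.4, -102.3, -50.0, -29.6, -29.1]]
```

```bash
python3 -m inch '[[0,0,0,0.03,0.4,0,0],[0,0,0,0,0.8,0,0],[0,0,0,0,0.9,0,0],[0,0,0,0,0.9,0,0],[0,0,0,0,0.8,0,0],[0,0,0,0,0.57,0,0],[0,0,0,0,0,0,0]]' 25 | sed -n 1,5p
python3 -m inch '[[0,0,0,0,0,0.4,0],[0,0,0,0,0,0.5,0],[0,0,0,0,0,0.5,0],[0,0,0,0,0,0.4,0],[0,0,0,0,0,0,0]]' | sed -n 1,5p
python3 -m inch '[[0,0,0,0,0,0.3,0],[0,0,0,0,0,0.4,0],[0,0,0,0,0,0.4,0],[0,0,0,0,0,0.4,0],[0,0,0,0,0,0.27,0],[0,0,0,0,0,0,0]]' | sed -n 1,5p
python3 - <<'E'
from h import *
plan(top+B.apply([0,110,-42]),RT)
f=grab_frame("wrist"); cv2.imwrite("pics/w2.png",f["pixels"][:,:,::-1])
E
```

```text
clock: 8.67
eef_pos: [458.9, 297.1, 207.9]
tcp_rot: [3.14, 0.381, -2.96]
contact_force: [0.3, -0.3, -0.2]
opening: 0.974
clock: 9.08
eef_pos: [475.3, 296.3, 163.7]
tcp_rot: [-3.141, 0.377, -2.962]
contact_force: [-0.5, -0.5, -0.2]
opening: 1.001
clock: 9.58
eef_pos: [491.5, 300.4, 123.4]
tcp_rot: [3.142, 0.379, -2.962]
contact_force: [0.5, 0.5, 0.0]
opening: 1.003
t 9.58 pos [491.5 300.4 123.4] shift/25 [-0.054  0.013 -0.123] rot/pi [ 0.     -0.0005 -0.    ] F [0.5 0.5 0. ]
 in target axes/25 [-0.054  0.013 -0.122]
```

View pics/w2.png

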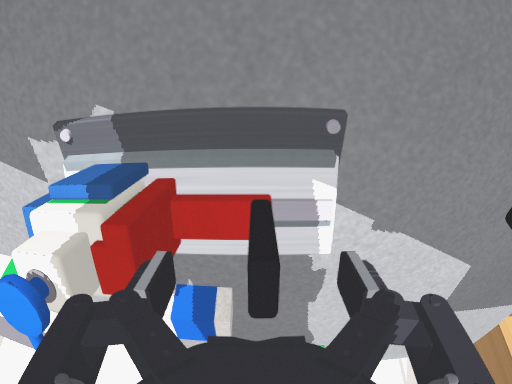

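The handle stands between the pads at about (264,260), slightly to the +y side of the midline (256). I'll shift 2 mm and close.

```bash
python3 -m inch '[[0,0,0,0,0.09,0,0.3],[0,0,0,0,0,0,0.7],[0,0,0,0,0,0,1],[0,0,0,0,0,0,1],[0,0,0,0,0,0,1],[0,0,0,0,0,0,1],[0,0,0,0,0,0,1]]' 30
python3 -m inch '[[0,0,0,0,0.1,0,1],[0,0,0,0,0.2,0,1],[0,0,0,0,0.2,0,1],[0,0,0,0,0.2,0,1],[0,0,0,0,0.2,0,1],[0,0,0,0,0.2,0,1]]'
```

```text
clock: 10.22
eef_pos: [491.3, 303.1, 125.5]
tcp_rot: [3.14, 0.381, -2.962]
contact_force: [-2.5, -0.1, 3.8]
opening: 0.158
grasp_force: 32.1
clock: 10.72
eef_pos: [486.4, 329.8, 125.5]
tcp_rot: [3.142, 0.38, -2.962]
contact_force: [-0.1, -4.2, 5.7]
opening: 0.162
grasp_force: 32.5
```

```bash
python3 -m inch '[[0,0,0,0,0.2,0,1],[0,0,0,0,0.2,0,1],[0,0,0,0,0.1,0,1],[0,0,0,0,0,0,1]]' | sed -n 2,5p
for i in a; do
python3 -m inch '[[0,0,0,0,0.06,0,1],[0,0,0,0,0,0,1]]' | sed -n '2p;4,5p'
python3 -m inch '[[0,0,0,0,0.06,0,1],[0,0,0,0,0,0,1]]' | sed -n '2p;4,5p'
python3 -m inch '[[0,0,0,0,0.06,0,1],[0,0,0,0,0,0,1]]' | sed -n '2p;4,5p'; done
```

```text
eef_pos: [484.1, 342.6, 125.5]
tcp_rot: [3.141, 0.381, -2.962]
contact_force: [-3.4, -1.3, 5.8]
opening: 0.16
eef_pos: [483.9, 343.8, 125.5]
contact_force: [-1.9, -2.3, 5.3]
opening: 0.157
eef_pos: [483.8, 344.2, 125.4]
contact_force: [0.3, -8.4, 8.9]
opening: 0.158
eef_pos: [483.7, 344.3, 125.4]
contact_force: [5.1, -17.7, 9.2]
opening: 0.159
```

```bash
python3 -m inch '[[0,0,0,0,-0.07,0,0.8],[0,0,0,0,0,0,0.3],[0,0,0,0,0,0,0],[0,0,0,0,0,0,0],[0,0,0,0,0,0,0]]' 25 | sed -n '2p;4,5p'
python3 -m inch '[[0,0,0,0,0,-0.4,0],[0,0,0,0,0,-0.6,0],[0,0,0,0,0,-0.8,0],[0,0,0,0,0,-0.8,0],[0,0,0,0,0,-0.8,0],[0,0,0,0,0,-0.4,0],[0,0,0,0,0,0,0]]' | sed -n '2p;4,5p'
python3 - <<'E'
from h import *
plan(top+B.apply([0,0,30]),RT)
f=grab_frame("wrist"); T=np.array(f["cam_to_world"]); F=192/np.tan(np.radians(f["vertical_fov"])/2)
cv2.imwrite("pics/w3.png",f["pixels"][:,:,::-1])
Z=f["z_map"]; v,u=np.mgrid[:384,:512]; dx=u-f["cx"]; dy=v-f["cy"]; rr=np.hypot(dx,dy)+1e-9; th=rr/F
P=np.stack([dx/rr*np.tan(th)*Z,dy/rr*np.tan(th)*Z,Z],-1)@T[:3,:3].T+T[:3,3]; P[(Z<=0)|(th>1.4)]=np.nan
hw=cv2.cvtColor(f["pixels"],cv2.COLOR_RGB2HSV); g=grab_frame("top"); Pt=pts(g); ht=cv2.cvtColor(g["pixels"],cv2.COLOR_RGB2HSV)
for P,h in((P,hw),(Pt,ht)):
    q=B.inv().apply((P-top).reshape(-1,3)).reshape(P.shape)
    H,S,V=[h[...,i].astype(int) for i in range(3)]
    pc=lambda m:(m.sum(),np.nanpercentile(q[m],[1,50,99],axis=0).round(1).T.tolist())
    print("handle",pc((V<75)&(abs(q[...,0])<25)&(q[...,1]>125)&(q[...,1]<185)&(q[...,2]>-85)&(q[...,2]<-20)))
    print("cap",pc((H>100)&(H<130)&(S>150)&(abs(q[...,0])<40)&(abs(q[...,1])<30)&(abs(q[...,2])<15)))
    print("red",pc(((H<8)|(H>172))&(S>120)&(abs(q[...,0])<40)&(q[...,1]>15)&(q[...,1]<120)&(q[...,2]>-70)&(q[...,2]<-30)))
E
```

```text
eef_pos: [483.5, 345.3, 125.1]
contact_force: [-0.3, -0.1, -0.3]
opening: 0.765
eef_pos: [449.1, 339.6, 216.1]
contact_force: [0.4, 0.7, 0.0]
opening: 0.999
t 12.55 pos [449.1 339.6 216.1] shift/25 [ 0.03  -6.235  0.935] rot/pi [ 0.0011  0.0012 -0.0002] F [0.4 0.7 0. ]
 in target axes/25 [ 0.03  -6.231  0.956]
handle (np.int64(965), [[-18.2, -8.6, 12.7], [148.0, 154.2, 160.9], [-82.1, -30.8, -28.8]])
cap (np.int64(1143), [[-17.0, -2.3, 22.8], [-11.9, 4.8, 17.2], [-6.7, 0.5, 2.1]])
red (np.int64(2077), [[-28.9, -4.7, 23.5], [68.1, 84.8, 91.6], [-69.2, -42.4, -40.6]])
handle (np.int64(188), [[-13.5, 4.6, 17.2], [144.2, 146.1, 158.0], [-84.5, -48.5, -29.4]])
cap (np.int64(123), [[-13.8, 0.1, 21.8], [-14.5, -1.4, 12.1], [-3.4, -0.5, 2.5]])
red (np.int64(189), [[-24.4, 1.7, 28.2], [65.1, 77.6, 88.1], [-63.4, -43.7, -40.2]])
```

View pics/w3.png

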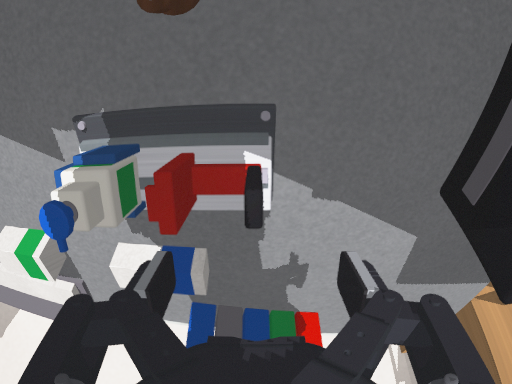

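The jaw has moved to about 152 mm from the bottle's axis (153 mm expected), with the plate around (172,190) and the handle at (254,195). The bottle stands free with its cap up at (57,220). To confirm the stop, I'll push the handle once more from the inside with the fingers shut.

```bash
python3 -m inch '[[0,0,0,0.03,-0.5,0,1],[0,0,0,0,-0.6,0,1],[0,0,0,0,-0.53,0,1],[0,0,0,0,0,0.3,1],[0,0,0,0,0,0.5,1],[0,0,0,0,0,0.6,1],[0,0,0,0,0,0.6,1],[0,0,0,0,0,0.6,1]]' | sed -n '2p;4,5p'
python3 -m inch '[[0,0,0,0,0,0.5,1],[0,0,0,0,0,0.4,1],[0,0,0,0,0,0.35,1],[0,0,0,0,0.2,0,1],[0,0,0,0,0.2,0,1],[0,0,0,0,0.1,0,1],[0,0,0,0,0,0,1]]' | sed -n '2p;4,5p'
python3 -m inch '[[0,0,0,0,0.1,0,1],[0,0,0,0,0.1,0,1],[0,0,0,0,0,0,1]]' | sed -n '2p;4,5p'
python3 -m inch '[[0,0,0,0,0.08,0,1],[0,0,0,0,0,0,1]]' | sed -n '2p;4,5p'
python3 -m inch '[[0,0,0,0,0.08,0,1],[0,0,0,0,0,0,1]]' | sed -n '2p;4,5p'
```

```text
eef_pos: [479.3, 303.0, 150.7]
contact_force: [1.2, -0.2, -0.2]
opening: 0.001
eef_pos: [488.6, 318.4, 124.5]
contact_force: [-0.1, 0.2, 0.2]
opening: 0.002
eef_pos: [487.6, 322.8, 124.3]
contact_force: [-0.2, -0.1, -0.2]
opening: -0.003
eef_pos: [487.3, 323.5, 124.0]
contact_force: [-0.2, -5.0, 4.1]
opening: 0.0
eef_pos: [487.1, 323.7, 124.0]
contact_force: [4.9, -16.3, 7.0]
opening: 0.0
```

Firm stop confirmed: 17 N with no movement. Next I'll back off, rise, and go above the bottle with the fingers open.

```bash
python3 -m inch '[[0,0,0,0,-0.3,0,1],[0,0,0,0,0,-0.5,1],[0,0,0,0,0,-0.7,1],[0,0,0,0,0,-0.8,1],[0,0,0,0,0,-0.8,1],[0,0,0,0,0,-0.7,1],[0,0,0,0,0,0,1]]' | sed -n '2p;4,5p'
python3 - <<'E'
from h import *
plan(top+B.apply([0,0.7,42]),RT)
E
```

```text
eef_pos: [456.5, 313.5, 208.1]
contact_force: [-0.4, 1.1, -1.2]
opening: -0.0
t 15.07 pos [456.5 313.5 208.1] shift/25 [ 0.008 -5.127  0.123] rot/pi [ 0.0011  0.0014 -0.0003] F [-0.4  1.1 -1.2]
 in target axes/25 [ 0.012 -5.126  0.141]
```

```bash
python3 -m inch '[[0,0,0,0.01,-0.7,0,0],[0,0,0,0,-0.9,0,0],[0,0,0,0,-0.9,0,0],[0,0,0,0,-0.9,0,0],[0,0,0,0,-0.9,0.1,0],[0,0,0,0,-0.6,0,0],[0,0,0,0,-0.23,0,0],[0,0,0,0,0,0,0]]' | sed -n '2p;4,5p'
python3 - <<'E'
from h import *
plan(top+B.apply([0,0.7,-29]),RT)
f=grab_frame("wrist"); cv2.imwrite("pics/w4.png",f["pixels"][:,:,::-1])
E
```

```text
eef_pos: [480.0, 185.6, 202.0]
contact_force: [0.6, 2.3, 0.0]
opening: 0.998
t 15.73 pos [480.  185.6 202. ] shift/25 [-0.073  0.075  2.751] rot/pi [ 0.0001  0.     -0.0007] F [0.6 2.3 0. ]
 in target axes/25 [-0.074  0.076  2.751]
```

View pics/w4.png

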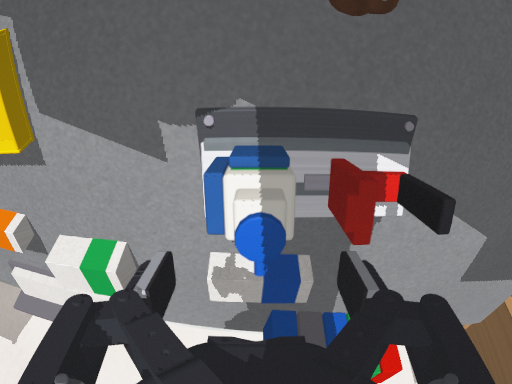

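The cap is at (260,238), centred between the fingers to about 2 mm, and the jaw is clear at (355,200). I'll descend and grip the collar.

```bash
python3 -m inch '[[0,0,0,-0.07,0.08,0.3,0],[0,0,0,0,0,0.5,0],[0,0,0,0,0,0.5,0],[0,0,0,0,0,0.5,0],[0,0,0,0,0,0.5,0],[0,0,0,0,0,0.3,0],[0,0,0,0,0,0.15,0],[0,0,0,0,0,0,0]]' | sed -n '2p;4,5p'
python3 -m inch '[[0,0,0,0,0,0,0],[0,0,0,0,0,0,0.3],[0,0,0,0,0,0,1],[0,0,0,0,0,0,1],[0,0,0,0,0,0,1],[0,0,0,0,0,0,1],[0,0,0,0,0,0,1],[0,0,0,0,0,0,1]]' 35
python3 - <<'E'
from h import *
plan(top+B.apply([0,0.7,-29]),RT)
E
```

```text
eef_pos: [506.0, 194.2, 138.2]
contact_force: [-1.1, 0.0, -0.5]
opening: 0.997
clock: 17.12
eef_pos: [506.4, 193.6, 139.6]
tcp_rot: [3.14, 0.381, -2.962]
contact_force: [-0.4, -1.6, 2.1]
opening: 0.412
grasp_force: 42.1
t 17.12 pos [506.4 193.6 139.6] shift/25 [ 0.02  -0.049  0.023] rot/pi [ 0.0003  0.0003 -0.0001] F [-0.4 -1.6  2.1]
 in target axes/25 [ 0.02  -0.049  0.023]
```

```bash
python3 -m inch '[[0,0,0,0,0,-0.1,1],[0,0,0,0,0,-0.2,1],[0,0,0,0,0,-0.3,1],[0,0,0,0,0,-0.3,1],[0,0,0,0,0,-0.3,1]]' | sed -n '2p;4,6p'
python3 -m inch '[[0,0,0,0,0,-0.4,1],[0,0,0,0,0,-0.5,1],[0,0,0,0,0,-0.5,1],[0,0,0,0,0,-0.5,1],[0,0,0,0,0,-0.5,1],[0,0,0,0,0,-0.4,1],[0,0,0,0,0,-0.2,1],[0,0,0,0,0,0,1]]' | sed -n '2p;4,6p'
python3 - <<'E'
from h import *
s=r.sense(); print(s["qpos"].round(2))
t=np.radians(6.65); RU=Ro.from_euler("xyz",[np.pi,0,t])*Ro.from_rotvec([0,0,np.pi])
e=np.array([488.5,-213.5,0])+Ro.from_euler("z",t).apply([0,53.5,5]); print("empty half",e)
plan(np.array([e[0],e[1],5+94+3+60]),RU)
E
```

```text
eef_pos: [495.0, 191.6, 167.9]
contact_force: [3.0, 0.1, -4.7]
opening: 0.414
grasp_force: 41.1
eef_pos: [467.6, 186.6, 237.9]
contact_force: [-0.1, -0.0, -2.8]
opening: 0.417
grasp_force: 41.4
[ 0.44  0.02  2.15 -0.16  0.61 -1.2 ]
empty half [ 482.30448665 -160.35994341    5.        ]
t 18.2 pos [467.6 186.6 237.9] shift/25 [  2.896 -13.763   2.09 ] rot/pi [0.0043 0.1215 0.0201] F [-0.1 -0.  -2.8]
 in target axes/25 [  1.022 -13.853   3.038]
```

```bash
python3 -m inch '[[0.0007,0.0203,0.0034,0,0,0,1],[0.0007,0.0203,0.0034,0,0,0,1],[0.0007,0.0203,0.0034,0,0,0,1],[0.0007,0.0203,0.0033,0,0,0,1],[0.0007,0.0203,0.0033,0,0,0,1],[0.0008,0.02,0.0033,0,0,0,1]]' | sed -n '2,6p'
python3 -m inch '[[0,0,0,0.03,-0.4,0,1],[0,0,0,0.06,-0.8,0,1],[0,0,0,0.07,-0.95,0,1],[0,0,0,0.07,-0.95,0,1],[0,0,0,0.07,-0.95,0,1],[0,0,0,0.07,-0.95,0,1],[0,0,0,0.07,-0.95,0,1],[0,0,0,0.07,-0.95,0,1]]' | sed -n '2,6p'
python3 -m inch '[[0,0,0,0.07,-0.95,0,1],[0,0,0,0.07,-0.95,0,1],[0,0,0,0.07,-0.95,0,1],[0,0,0,0.07,-0.95,0,1],[0,0,0,0.07,-0.95,0,1],[0,0,0,0.07,-0.95,0,1],[0,0,0,0.05,-0.7,0,1],[0,0,0,0,0,0,1]]' | sed -n '2,6p'
python3 - <<'E'
from h import *
s=r.sense(); print(s["qpos"].round(2))
t=np.radians(6.65); RU=Ro.from_euler("xyz",[np.pi,0,t])*Ro.from_rotvec([0,0,np.pi])
plan(np.array([482.3,-160.4,5+94+3]),RU)
f=grab_frame("side"); cv2.imwrite("pics/s5.png",cv2.resize(f["pixels"][160:330,180:400,::-1],(770,595)))
E
```

```text
eef_pos: [467.8, 186.6, 236.3]
tcp_rot: [-3.141, -0.005, -3.026]
contact_force: [0.4, 0.4, -3.3]
opening: 0.411
grasp_force: 41.3
eef_pos: [474.5, 12.1, 236.2]
tcp_rot: [-3.141, -0.001, -3.025]
contact_force: [0.4, -0.1, -2.8]
opening: 0.414
grasp_force: 41.3
eef_pos: [481.6, -149.6, 236.3]
tcp_rot: [-3.139, -0.001, -3.027]
contact_force: [-1.0, 0.7, -2.7]
opening: 0.414
grasp_force: 41.4
[-0.3   0.18  1.91 -0.    1.05 -1.99]
t 20.03 pos [ 481.6 -149.6  236.3] shift/25 [ 0.015 -0.421  5.374] rot/pi [-0.0007 -0.0003 -0.0006] F [-1.   0.7 -2.7]
 in target axes/25 [ 0.021 -0.433  5.373]
```

View pics/s5.png

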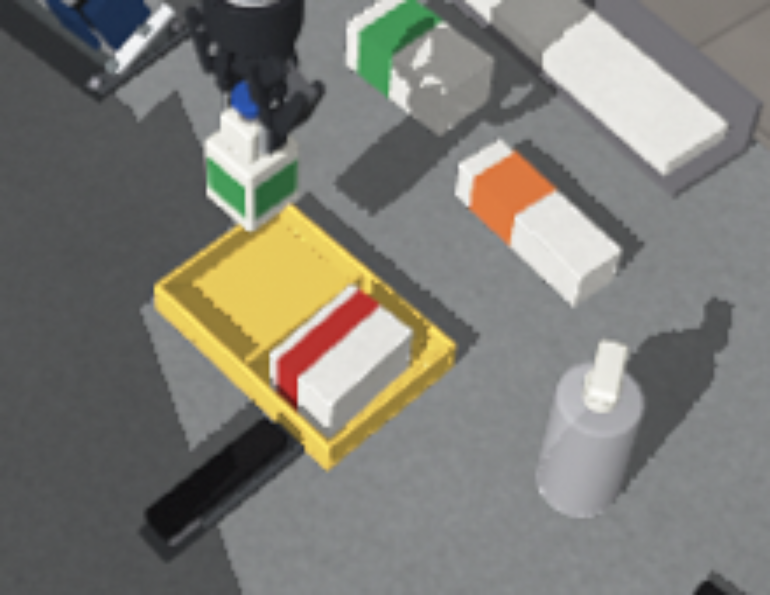

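The bottle hangs upright in the gripper at about (250,160), above the empty half. I'll centre it, descend, then feel for the floor.

```bash
python3 -m inch '[[0,0,0,0.02,-0.23,0.3,1],[0,0,0,0,-0.2,0.6,1],[0,0,0,0,0,0.8,1],[0,0,0,0,0,0.8,1],[0,0,0,0,0,0.7,1],[0,0,0,0,0,0.6,1],[0,0,0,0,0,0.4,1],[0,0,0,0,0,0.3,1]]' | sed -n '2,4p'
python3 -m inch '[[0,0,0,0,0,0.2,1],[0,0,0,0,0,0.1,1],[0,0,0,0,0,0.08,1],[0,0,0,0,0,0.08,1],[0,0,0,0,0,0.0,1]]' | sed -n '2,4p'
python3 -m inch '[[0,0,0,0,0,0.06,1],[0,0,0,0,0,0.06,1],[0,0,0,0,0,0.0,1]]' | sed -n '2,4p'
python3 -m inch '[[0,0,0,0,0,0.05,1],[0,0,0,0,0,0.0,1]]' | sed -n '2,4p'
```

```text
eef_pos: [481.8, -156.6, 122.9]
tcp_rot: [3.141, -0.003, -3.025]
contact_force: [0.1, 0.1, -2.2]
eef_pos: [482.8, -157.4, 113.0]
tcp_rot: [-3.141, -0.001, -3.026]
contact_force: [-0.1, -0.1, -2.7]
eef_pos: [482.6, -157.4, 109.8]
tcp_rot: [-3.141, -0.001, -3.026]
contact_force: [-0.4, 0.5, -1.5]
eef_pos: [482.5, -157.3, 108.5]
tcp_rot: [-3.141, -0.001, -3.026]
contact_force: [-0.5, -0.7, -2.8]
```

```bash
for k in 1; do
python3 -m inch '[[0,0,0,0,-0.05,0.06,1],[0,0,0,0,-0.05,0.04,1],[0,0,0,0,0,0,1]]' | sed -n '2p;4p'
python3 -m inch '[[0,0,0,0,0,0.04,1],[0,0,0,0,0,0,1],[0,0,0,0,0,0,1]]' | sed -n '2p;4p'
python3 -m inch '[[0,0,0,0,0,0.04,1],[0,0,0,0,0,0,1],[0,0,0,0,0,0,1]]' | sed -n '2p;4p'
python3 -m inch '[[0,0,0,0,0,0.04,1],[0,0,0,0,0,0,1],[0,0,0,0,0,0,1]]' | sed -n '2p;4p'
done
```

```text
eef_pos: [482.9, -160.0, 105.9]
contact_force: [0.3, -0.0, -2.4]
eef_pos: [482.8, -159.8, 105.0]
contact_force: [0.5, 0.7, -3.0]
eef_pos: [482.8, -159.8, 104.1]
contact_force: [0.1, 0.2, -2.2]
eef_pos: [483.0, -159.9, 103.7]
contact_force: [-2.7, 0.6, 5.9]
```

The bottle is on the floor. I'll release slowly and rise.

```bash
python3 -m inch '[[0,0,0,0,0,-0.015,1],[0,0,0,0,0,0,0.55],[0,0,0,0,0,0,0.45],[0,0,0,0,0,0,0.3],[0,0,0,0,0,0,0.1],[0,0,0,0,0,0,0],[0,0,0,0,0,0,0],[0,0,0,0,0,0,0]]' 20 | sed -n '2p;4,6p'
python3 -m inch '[[0,0,0,0,0,-0.2,0],[0,0,0,0,0,-0.4,0],[0,0,0,0,0,-0.6,0],[0,0,0,0,0,-0.8,0],[0,0,0,0,0,-0.9,0],[0,0,0,0,0,-0.9,0],[0,0,0,0,0,-0.9,0],[0,0,0,0,0,-0.9,0]]' | sed -n '2p;4,6p'
python3 -m inch '[[0,0,0,0.8,0,-0.5,0],[0,0,0,0.8,0,0,0],[0,0,0,0.8,0,0,0],[0,0,0,0.8,0,0,0],[0,0,0,0.8,0,0,0],[0,0,0,0,0,0,0],[0,0,0,0,0,0,0]]' | sed -n '1,2p;4,6p'
python3 - <<'E'
from h import *
f=grab_frame("side"); cv2.imwrite("pics/s6.png",cv2.resize(f["pixels"][100:330,140:420,::-1],(728,598)))
g=grab_frame("top"); d=np.load("top.npz")
cv2.imwrite("pics/t6.png",cv2.resize(g["pixels"][:,:,::-1],(768,576)))
P=pts(g); hsv=cv2.cvtColor(g["pixels"],cv2.COLOR_RGB2HSV)
m=(hsv[...,0]>100)&(hsv[...,0]<130)&(hsv[...,1]>150)&(P[...,2]>110)&(P[...,2]<150)&(abs(P[...,1]+160)<40)
print("cap",m.sum(),np.median(P[m],0).round(1) if m.any() else "")
E
```

```text
eef_pos: [482.9, -159.8, 103.5]
contact_force: [-0.1, 0.3, -0.6]
opening: 0.999
grasp_force: 0.0
eef_pos: [482.9, -159.7, 245.7]
contact_force: [0.3, -0.4, 0.8]
opening: 0.995
grasp_force: 0.0
clock: 24.5
eef_pos: [383.3, -171.4, 257.1]
contact_force: [0.1, -0.4, -0.8]
opening: 1.001
grasp_force: 0.0
cap 127 [ 484.  -161.2  132.4]
```

View pics/s6.png

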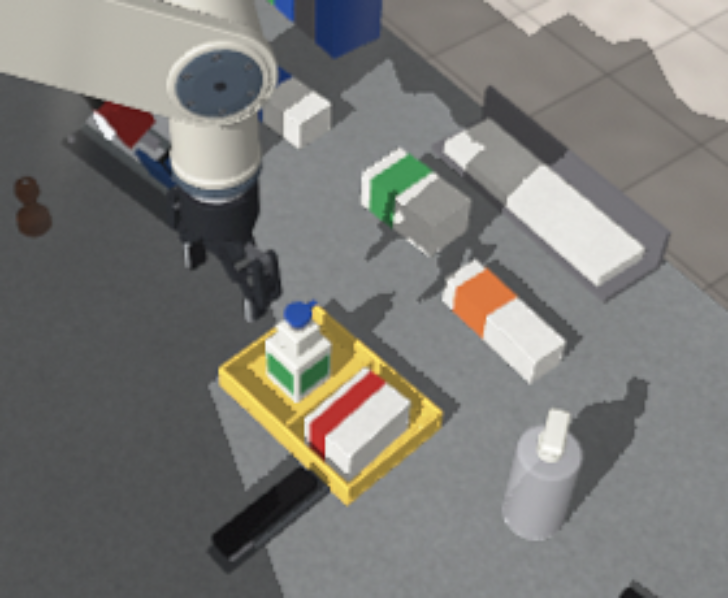

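View pics/t6.png

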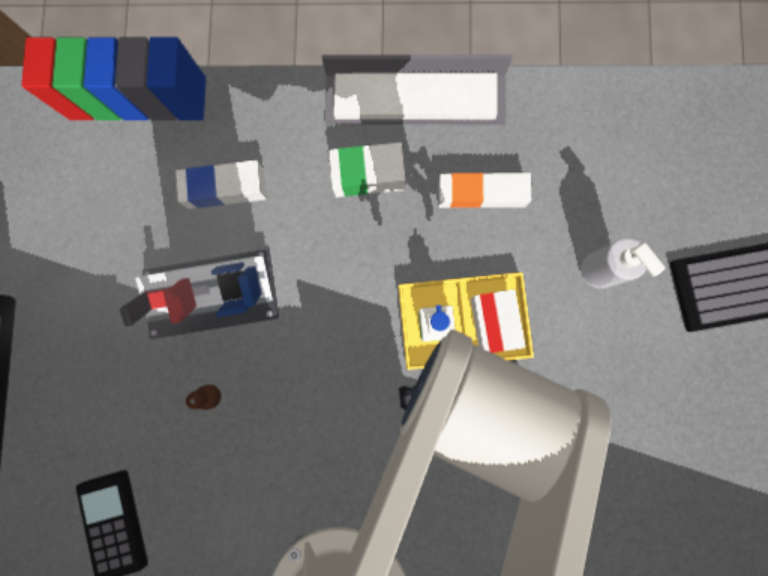

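The bottle stands upright in the empty half, with its cap at (298,312) in the side view and (440,320) in the top view. Cap height is 132 mm, so the cap is up. The jaw is open, and everything else is where it was.

```bash
python3 -c "
from rig import r
print(r.sign_off())"
```

```text
the job is handed in; nothing more can be done
None
```

I primed the bottle to its stop (about 24 N) and its cap sprang back. I then slid the red jaw to its end stop and left it open, and stood the bottle upright in the tray's empty half. I handed the job in at about 24.6 s, with nothing else visibly moved; no verdict was shown.

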